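Slide the filled caddy out from under the reed feeder and hold it up level

ROBOT

A 6-joint arm with a two-finger parallel gripper is mounted at the origin on the work surface. World frame = base frame: x ahead of the robot, y to its left, z up, the work surface at z = 0. Lengths are in mm, angles in rad, forces in N, time in s.
With the tool pointing down it reaches from about 300 to 850 mm from the base axis. Payload 4.2 kg.
Tool frame: the origin (TCP) lies midway between the tips of the shut fingers; the grasp point (between the pads) lies 19 mm behind it (arm.tcp_to_grasp is the z of the grasp point in the tool frame, in mm); z points along the fingers, x is the direction in which the jaws open and shut, and the axes are right-handed (so a half turn about z gives the same grasp; the last joint's range is limited). The gripper opens to 91 mm and grips with 3 to 60 N. Pads are 32 mm wide; open, the fingers measure 118 mm over their backs; the gripper's body (76 mm by 178 mm) begins 60 mm behind the grasp point.
Start: joints at [1.223, 0.32, 1.565, -0, 1.257, -0.02], TCP at [185.13, 544.399, 213.976] pointing down, gripper open.
Joint ranges: [-3.11, 3.11], [-0.84, 2.01], [0.21, 2.61], [-1.34, 4.49], [0.05, 2.63], [-2.56, 2.56]. Speed limits (rad/s): [2.57, 2.57, 3.14, 3.14, 3.14, 3.14].

INTERFACE

Orientations are given as a unit quaternion [w, x, y, z].
In Python, from cell import arm gives the robot as it stands. The module is installed in compiled form; this text tells all that it offers.
- The arm moves only by the tool jog_arm, never from a script. Its argument "targets" is a list that holds one entry, the list of rows, each a list of 7 numbers: the shift along the tool's x, y, z in mm, then the turn, a rotation vector about the tool's x, y, z in rad, then the closure in counts, from 0 (fully open) to 255 (shut). In form: [[[tx, ty, tz, rx, ry, rz, gripper], ...]]. A call has 1 to 8 rows; each row shifts and turns the commanded pose from where the row before left it, along the tool's axes as they then stand; what a row does not reach is not made up. A row lasts 1/8 s, in which the tool goes at most 62.5 mm and 10.7 degrees, less where a joint would pass 70% of its speed; a pose out of reach is approached as far as the arm can. A call is refused whole if a number of a shift passes 62.5 or a number of a turn 0.188, either way. A call with a gripper value outside its range is refused whole. The fingers move at their own pace and stop on an object; "force" is the grip in N (left out, the last holds). Time passes only in rows, so rows that do not move let the fingers close. It gives the time, the measured TCP pose, the force and the opening at its end, in the units of the state.
- arm.sense(): the state, without advancing time (a new reading comes with each control period).
- arm.snapshot(name): name is "side" or "top"; returns (picture, depth): 480x640x3 uint8, red, green, blue; 480x640 float32, mm along the optical axis (not along the pixel's ray), 0 where there is no reading.
- arm.calibration(name): a dict with "mtx" (3x3 intrinsics, pixels), "R" (3x3) and "t" (3): a world point X has camera coordinates R X + t. Camera axes: x right, y down, z forward; pixel columns grow to the right and rows downward; lengths in mm; the calibration is good to about 2 mm. A picture is of the moment at which its call begins. calibration takes no time and is no camera call.
- arm.close_job(): hands the job in, once; it reports no verdict.
The state is a dict: "clock": time; "qpos": joint angles; "qd": joint speeds; "joint_efforts": joint torques, N m; "tool_pos": TCP position; "orientation": TCP orientation; "wrist_force": force on the tool from outside, world axes, zero at the start; "wrist_torque": the same for the moment, N m; "gripper_width": finger opening in mm.
Only numpy, scipy, OpenCV 4.12 (cv2) and the standard library are available. Lean on these libraries where they do the work, as an engineer would, in place of code of your own. Each camera call takes 0.05 s, during which the arm holds its last target. There are 200 camera calls.

TASK

The wooden carrying caddy stands under the lip of the reed feeder, filled with loose logs and a pine cone. Without lifting it, slide it along the plywood board to the other marked place and set it square between the four corner marks; after a moment standing there, lift it straight up by its handle bar until it is about 10 cm clear of the board. Finish while holding it there, steady and level, with its load still inside and everything else left where it was.

Things in the scene. Friction and masses are not known exactly. Their poses are not given: they have to be found in the camera images.
- caddy_handle (a point): Centre of the caddy's handle bar, over the caddy's centre, 145 mm above its underside. The bar runs along y (level): 160 mm free length, 18 mm wide in x, 22 mm high, square section, rigid with the caddy. Axes as the caddy's.
- caddy: Open slatted light-wood box with a raised handle bar; loose, 0.3 to 0.65 kg plus about 0.15 kg of loose load. Tray 180 mm (x) by 180 mm (y), walls 60 mm high; two uprights at the middle of its y-ends (40 mm wide, 158 mm high) carry the bar. Origin at the centre of its underside, z up. Starts under the feeder, within 16 mm and 0.12 rad of that place.
- mark: The free marked place: four flat black L-shaped corner marks enclosing 200 mm (x) by 200 mm (y). Origin at its centre on the board's top face, z up; the caddy's x and y should lie along its x and y. The feeder's place is to its left or right on the same board, 0.21 to 0.29 m away along y, same yaw; nothing stands between.
- feeder: Fixed wooden feeder and the marked place below it, where the caddy starts. Origin at that place's centre on the board's top face, axes like the free place. Its sloping tray of reeds (182 mm along y) overhangs the caddy's rear: lip at x = 58 mm, underside 79 mm above the board, rising to the back, at most 145 mm high, at x = 167 mm. Above the handle bar the way is free.
- board: Smooth lacquered plywood board fixed to the table (friction about 0.3), 380 mm (x) by 540 mm (y), 18 mm thick; origin at the centre of its underside, on the table.
- log_a_mid (a point): Centre of a loose log in the caddy, 32 mm diameter, 110 mm long, bark-brown, lying along the caddy's y in its front (-x) part.
- log_b_mid (a point): Centre of a loose log like the other, in the caddy's rear (+x) part.
- cone_mid (a point): Centre of a loose pine cone, 40 mm diameter, 55 mm long, lying between the two logs in the caddy.
- glue: White glue bottle, 48 mm diameter, 115 mm high, standing on the board behind (+x of) the free marked place; origin at the centre of its underside. Leave alone.
- secateurs: Secateurs with one yellow and one black handle, 165 mm long, 18 mm high, lying along y on the board in front (-x) of the free marked place; origin near the pivot, at the underside. Leave alone.
- spool: Dark wire spool, 52 mm diameter, 36 mm high, beside the glue bottle behind the free marked place; origin at the centre of its underside. Leave alone.
- disc: Wooden log slice, 90 mm diameter, 30 mm high, on the table; origin at the centre of its underside. Leave alone.
- cone_out_mid (a point): Centre of a pine cone, 44 mm diameter, 60 mm long, lying on the board in front (-x) of the feeder's place. Leave alone.
- reeds: Wire-tied bundle of cut reeds, 158 mm long, 50 mm wide, 34 mm high, on the table; origin at the centre of its underside. Leave alone.
Mind the look-alikes: they are no part of the job. What is shaped like the part that bears cone_mid but orange or yellow is not meant.

How it is judged (in metres and radians):
On the way, in this order (a step that is already met when the one before it is completed fails the run):
1. the caddy stands on the board within the free corner marks (horizontal distance between caddy_handle and mark below 0.02 m and angle between the x axis of caddy_handle and the x axis of mark, either way round below 0.15 rad and z of caddy_handle in the frame of mark below 0.15 m), for 0.2 s.
2. the caddy is lifted clear above that place (z of caddy_handle in the frame of mark above 0.205 m and horizontal distance between caddy_handle and mark below 0.045 m), for 0.2 s.
At the end, for the whole second after the job is handed in: The gripper holds the caddy, load inside, 60 to 160 mm above the board, centred within 45 mm over the free marked place, level within 0.12 rad, slower than 20 mm/s and 0.12 rad/s, touching neither feeder nor board; before, it stood there within 20 mm and 0.15 rad for 0.2 s (all of step 2 and z of caddy_handle in the frame of mark below 0.305 m and angle between caddy_handle's own z axis and vertical below 0.12 rad and linear speed of caddy below 0.02 m/s and angular speed of caddy below 0.12 rad/s and contact force between the fingers and caddy above 1 N and contact force between caddy and feeder below 0.2 N and contact force between caddy and board below 0.2 N and x of log_a_mid in the frame of caddy_handle between -0.09 and 0.09 m and y of log_a_mid in the frame of caddy_handle between -0.09 and 0.09 m and z of log_a_mid in the frame of caddy_handle between -0.15 and -0.07 m and x of log_b_mid in the frame of caddy_handle between -0.09 and 0.09 m and y of log_b_mid in the frame of caddy_handle between -0.09 and 0.09 m and z of log_b_mid in the frame of caddy_handle between -0.15 and -0.07 m and x of cone_mid in the frame of caddy_handle between -0.09 and 0.09 m and y of cone_mid in the frame of caddy_handle between -0.09 and 0.09 m and z of cone_mid in the frame of caddy_handle between -0.15 and -0.07 m); the arm keeps its last pose, push and grip.
It fails at once if the caddy is lifted more than 12 mm away from the free marked place (z of caddy_handle in the frame of mark above 0.157 m and horizontal distance between caddy_handle and mark above 0.045 m).
It fails at once if the caddy is tipped by more than 0.25 rad (angle between caddy_handle's own z axis and vertical above 0.25 rad).
It fails at once if part of the load leaves the caddy (not ((x of log_a_mid in the frame of caddy_handle between -0.09 and 0.09 m and y of log_a_mid in the frame of caddy_handle between -0.09 and 0.09 m and z of log_a_mid in the frame of caddy_handle between -0.15 and -0.07 m) and (x of log_b_mid in the frame of caddy_handle between -0.09 and 0.09 m and y of log_b_mid in the frame of caddy_handle between -0.09 and 0.09 m and z of log_b_mid in the frame of caddy_handle between -0.15 and -0.07 m) and (x of cone_mid in the frame of caddy_handle between -0.09 and 0.09 m and y of cone_mid in the frame of caddy_handle between -0.09 and 0.09 m and z of cone_mid in the frame of caddy_handle between -0.15 and -0.07 m))).
It fails at once if a bystander is moved more than 30 mm (distance of any of glue, secateurs, spool, disc, cone_out_mid, reeds from where it was at the start of the episode above 0.03 m).
It also fails if it takes over 40 s, if anything falls off the work surface, if the arm or the gripper's body presses on something with over 40 N, if the wrist force passes 120 N, or if a joint passes its speed limit or range.

## Working session

There is one attempt and no reset: what is moved stays moved. The work goes in short steps, Python scripts to look and compute and a tool call to move; the robot and the scene stay as the last step left them, time stands still between calls to the robot, and variables do not carry over. Pictures are saved under pics/ and viewed, about 8 in all and at most 12, crops included, and the job is handed in when it is done.

Besides the shell and the picture viewer there is one more tool, called after "Emit:" as a command line: name --argument value ..., lists and objects as JSON in quotes. jog_arm: Moves the arm, as the interface text tells. Its arguments: {"type":"object","properties":{"targets":{"type":"array"},"force":{"type":"number"}},"required":["targets"]}

```bash
mkdir -p pics; python3 - <<'E'
from cell import arm
import cv2,numpy as np
for n in("top","side"):
    p,d=arm.snapshot(n); cv2.imwrite(f"pics/{n}0.png",p[:,:,::-1]); np.savez(f"{n}0.npz",p=p,d=d)
    c=arm.calibration(n); print(n,c["mtx"].round(1).tolist(),c["R"].round(3).tolist(),c["t"].round(1).tolist())
s=arm.sense(); print(s)
E
```

```text
top [[569.6, 0.0, 312.6], [0.0, 569.6, 233.1], [0.0, 0.0, 1.0]] [[0.029, -0.999, -0.014], [-0.998, -0.028, -0.054], [0.053, 0.016, -0.998]] [19.4, 485.3, 1331.5]
side [[524.7, 0.0, 314.1], [0.0, 524.7, 241.8], [0.0, 0.0, 1.0]] [[-0.986, -0.164, 0.02], [-0.117, 0.606, -0.786], [0.117, -0.778, -0.617]] [506.6, 153.8, 1322.4]
{'clock': 0.1, 'qpos': array([ 1.22300921e+00,  3.20227221e-01,  1.56556766e+00, -4.69230512e-05,
        1.25741141e+00, -1.99980792e-02]), 'qd': array([ 8.97315622e-05, -6.46084038e-04, -2.85860319e-03,  6.32399922e-04,
       -4.79805407e-04,  7.69765770e-04]), 'joint_efforts': array([ 1.24638780e-03, -4.13326442e+01, -2.32510203e+01,  7.28320889e-02,
        4.22721799e-02, -4.54010581e-05]), 'tool_pos': array([184.97590702, 543.94466337, 213.20066682]), 'orientation': array([ 4.74962581e-04,  8.12999381e-01,  5.82263991e-01, -6.52582581e-04]), 'wrist_force': array([ 0.39023428, -0.29333864,  0.22810442]), 'wrist_torque': array([-0.0435715 , -0.03397221,  0.0092401 ]), 'gripper_width': 91.2390190796423}
```

View pics/top0.png

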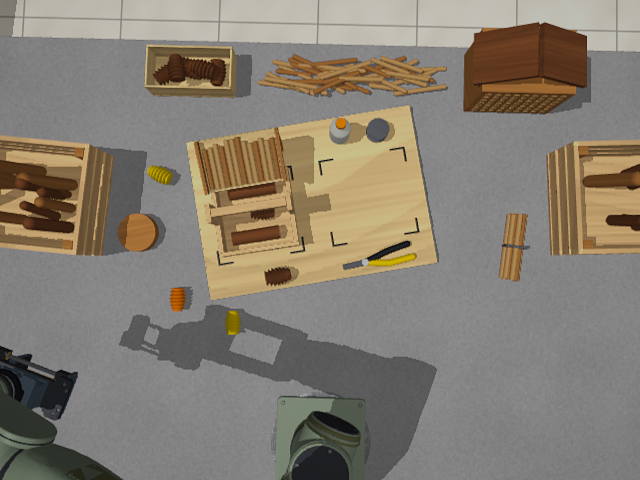

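View pics/side0.png

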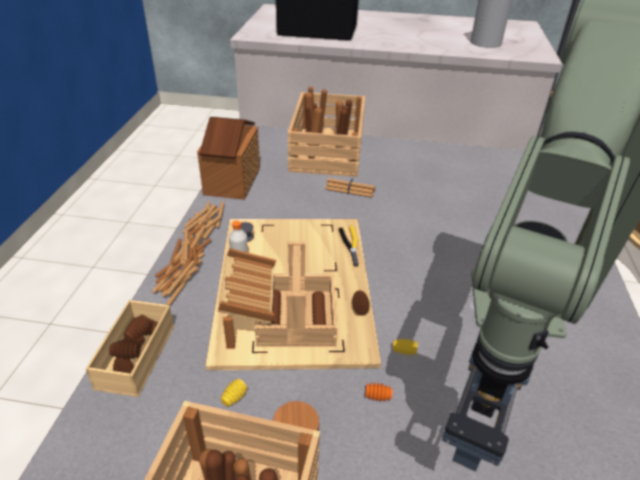

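The top view shows the free marks with outer corners near (320,160), (405,149), (418,232) and (333,244). The caddy sits left of them under the feeder, with its bar running from about (208,210) to (291,196). Next I'll measure both places and the bar.

```bash
cat > h.py <<'E'
import numpy as np,cv2
from cell import arm
def load(n):
    z=np.load(f"{n}0.npz"); return z["p"],z["d"]
def ray(n,uv,z):
    c=arm.calibration(n);R=np.array(c["R"]);t=np.array(c["t"]);C=-R.T@t
    uv=np.atleast_2d(uv).astype(float)
    D=np.c_[uv,np.ones(len(uv))]@np.linalg.inv(c["mtx"]).T@R
    return C+D*((z-C[2])/D[:,2])[:,None]
def cloud(n,d):
    c=arm.calibration(n);R=np.array(c["R"]);t=np.array(c["t"])
    v,u=np.mgrid[:480,:640]
    P=np.stack([u,v,np.ones_like(u)],-1)@np.linalg.inv(c["mtx"]).T*d[...,None]
    return (P-t)@R
def bar(n,d,lo=165,hi=185,box=(450,750,-150,250)):
    W=cloud(n,d)
    m=(W[...,2]>lo)&(W[...,2]<hi)&(d>0)&(W[...,0]>box[0])&(W[...,0]<box[1])&(W[...,1]>box[2])&(W[...,1]<box[3])
    return W,m
E
python3 - <<'E'
from h import *
p,d=load("top")
g=p.max(2)
m=((g<60)).astype(np.uint8); m[:140]=0;m[260:]=0;m[:,:210]=0;m[:,425:]=0
n,l,s,c=cv2.connectedComponentsWithStats(m)
for i in range(1,n):
    if s[i,4]>12: print(s[i],ray("top",c[i],18)[0].round(1))
# free mark pixels
sel=(l>0)&(np.arange(640)[None]>310)
v,u=np.nonzero(sel); 
r=cv2.minAreaRect(np.c_[u,v][(v<250)&~((v>238)&(u>345))].astype(np.float32)); print(r); B=ray("top",cv2.boxPoints(r),18); print(B.round(1),B.mean(0))
print([np.linalg.norm(B[i]-B[i-1]).round(1) for i in range(4)])
for lo,hi in((160,200),):
    W,mm=bar("top",d,lo,hi)
    q=W[mm]; print(len(q),q.mean(0),np.percentile(q[:,2],[5,50,95]))
    print("bar rect",cv2.minAreaRect(q[:,:2].astype(np.float32)))
    v,u=np.nonzero(mm);print(u.min(),u.max(),v.min(),v.max())
print("board z",np.median(cloud("top",d)[190:220,350:400,2]))
# rim
W=cloud("top",d)
ms,ds=load("side"); W,mm=bar("side",ds,160,200); q=W[mm]; print(len(q),q.mean(0),cv2.minAreaRect(q[:,:2].astype(np.float32)))
E
```

```text
[402 147   4  14  17] [ 680.3 -177.6   18. ]
[319 161   3  14  18] [642.1  20.   18. ]
[288 166   5  14  20] [628.5  89.   18. ]
[416 218   3  14  17] [ 510.4 -211.1   18. ]
[331 232   6  14  19] [470.7 -14.   18. ]
[301 237   4  14  19] [459.8  55.7  18. ]
[367 241  43  19 243] [ 449.6 -147.2   18. ]
((367.6483459472656, 190.96084594726562), (96.37960052490234, 86.97772216796875), 80.40686798095703)
[[ 680.2   29.1   18. ]
 [ 720.1 -172.9   18. ]
 [ 495.8 -215.2   18. ]
 [ 456.   -15.    18. ]] [588.01703715 -93.50376401  18.        ]
[np.float64(228.5), np.float64(206.0), np.float64(228.3), np.float64(204.1)]
845 [528.176344   161.70765232 172.85802073] [166.62416284 173.28317017 177.43159618]
bar rect ((593.3858032226562, 177.94540405273438), (174.5785369873047, 176.8636474609375), 10.343223571777344)
208 292 130 223
board z 17.048152650309312
543 [531.07580274 158.63186122 174.02484266] ((597.2826538085938, 175.7757568359375), (176.2355194091797, 181.5555419921875), 10.241275787353516)
```

```bash
python3 - <<'E'
from h import *
p,d=load("top")
m=(p.max(2)<90)
m[:144]=0;m[247:]=0;m[:,:310]=0;m[:,422:]=0;m[236:,345:]=0
v,u=np.nonzero(m)
n,l,s,c=cv2.connectedComponentsWithStats(m.astype(np.uint8)); print(s[1:].tolist())
X=ray("top",np.c_[u,v],18)[:,:2]
r=cv2.minAreaRect(X.astype(np.float32)); print("mark",r)
p_=cv2.boxPoints(r); print(p_)
cand=[]
for n in("top","side"):
    _,d=load(n); W,mm=bar(n,d,160,190,(480,575,40,260)); q=W[mm]
    r=cv2.minAreaRect(q[:,:2].astype(np.float32)); print(n,len(q),q.mean(0),r)
    mu=q[:,:2].mean(0); e=np.linalg.svd(q[:,:2]-mu,full_matrices=False)[2][0]; a=(q[:,:2]-mu)@e
    print(e,np.degrees(np.arctan2(-e[0],e[1])),a.min(),a.max(),mu+e*(a.min()+a.max())/2)
E
python3 - <<'E'
import cv2
i=cv2.imread("pics/top0.png")[100:310,180:450]
cv2.imwrite("pics/crop0.png",cv2.resize(i,None,fx=2.9,fy=2.8,interpolation=cv2.INTER_CUBIC))
E
```

```text
[[418, 145, 1, 1, 1], [390, 147, 17, 14, 35], [419, 150, 3, 17, 20], [319, 159, 14, 16, 34], [405, 218, 14, 16, 35], [331, 232, 14, 14, 31]]
mark ((578.9686279296875, -112.63348388671875), (204.379150390625, 239.95721435546875), 11.100988388061523)
[[ 455.59058   -14.575224]
 [ 501.79163  -250.04268 ]
 [ 702.3467   -210.69174 ]
 [ 656.1456     24.775711]]
top 898 [526.26301476 168.03329701 173.0385222 ] ((526.6233520507812, 167.45040893554688), (40.12880325317383, 180.24632263183594), 10.120558738708496)
[ 0.17810846 -0.98401086] -169.7403977083333 -89.5081849447636 90.74299101688004 [526.37297946 167.42576571]
side 659 [526.72919288 176.64704583 173.44604037] ((528.5887451171875, 165.25497436523438), (37.295650482177734, 185.27590942382812), 10.241275787353516)
[ 0.17625112 -0.98434524] -169.84852631265852 -81.11564439450657 104.18284595809682 [528.76200292 165.29400084]
```

View pics/crop0.png

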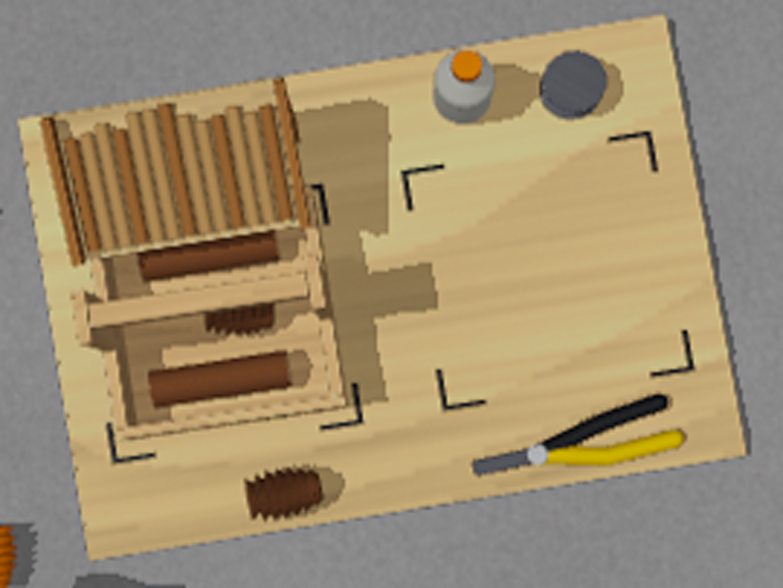

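```bash
python3 - <<'E'
from h import *
from scipy.spatial.transform import Rotation as Ro
p,d=load("top")
m=(p.max(2)<90)
m[:147]=0;m[247:]=0;m[:,:318]=0;m[:,419:]=0;m[236:,345:]=0;m[:,408:]&=(np.arange(480)>200)[:,None]
v,u=np.nonzero(m)
X=ray("top",np.c_[u,v],18)[:,:2]
r=cv2.minAreaRect(X.astype(np.float32)); print("mark",r,cv2.boxPoints(r).tolist())
# feeder place visible marks for check: right-top L and front corners
p2=p.max(2)<90
# bar in grid: sub-select bar only rays using tight width
s=arm.sense();R=Ro.from_quat(s["orientation"],scalar_first=True).as_matrix();print(R.round(3),arm.tcp_to_grasp)
for n in("top","side"):
    _,d=load(n);W,mm=bar(n,d,160,190,(480,575,40,260));q=W[mm][:,:2]
    for yaw in(.175,.182,.19):
        x=q@[np.cos(yaw),np.sin(yaw)]; y=q@[-np.sin(yaw),np.cos(yaw)]
        mid=abs(y-np.median(y))<55
        print(n,yaw,np.percentile(x[mid],[2,50,98]).round(1),np.percentile(y,[.5,99.5]).round(1),np.polyfit(y[mid],x[mid],1)[0].round(4))
E
```

```text
mark ((575.5325927734375, -95.36588287353516), (204.3783416748047, 204.8258819580078), 11.0711088180542) [[455.5791320800781, -14.481979370117188], [494.9112854003906, -215.4959716796875], [695.486083984375, -176.24978637695312], [656.1539306640625, 24.764205932617188]]
[[ 0.322  0.947 -0.001]
 [ 0.947 -0.322 -0.002]
 [-0.002  0.    -1.   ]] -18.8
top 0.175 [539.  547.5 556.8] [-16.6 162.9] -0.0054
top 0.182 [539.7 548.  557.4] [-20.4 159. ] 0.0014
top 0.19 [540.2 548.7 558. ] [-24.8 154.5] 0.0092
side 0.175 [541.1 549.5 557.8] [-19.2 162.6] -0.0041
side 0.182 [541.9 550.3 558.7] [-23.1 158.8] 0.0027
side 0.19 [542.6 551.3 559.7] [-27.6 154.5] 0.012
```

Emit:
jog_arm --targets '[[[0,0,-4,0,0,0.177,100],[0,0,-4,0,0,0.177,100],[0,0,-4,0,0,0.177,100],[0,0,-4,0,0,0.177,100],[0,0,0,0,0,0.177,100],[0,0,0,0,0,0.178,100]]]'

```text
clock: 0.85
tool_pos: [185.0, 544.1, 229.5]
orientation: [0.0, 0.996, 0.087, -0.0]
wrist_force: [-0.1, -0.1, -0.2]
gripper_width: 55.6
```

Emit:
jog_arm --targets '[[[30,48,0,0,0,0,100],[30,48,0,0,0,0,100],[30,48,0,0,0,0,100],[30,48,0,0,0,0,100],[30,48,0,0,0,0,100],[30,48,0,0,0,0,100],[30,48,0,0,0,0,100],[30,48,0,0,0,0,100]]]'

```text
clock: 1.85
tool_pos: [490.9, 208.0, 229.7]
orientation: [-0.0, 0.996, 0.09, -0.0]
wrist_force: [0.3, 0.8, 0.2]
gripper_width: 55.7
```

Emit:
jog_arm --targets '[[[0,0,0,0,0,0,100],[0,0,0,0,0,0,100]]]'

```text
clock: 2.1
tool_pos: [489.5, 209.6, 229.5]
orientation: [-0.0, 0.996, 0.09, -0.001]
wrist_force: [0.8, 0.2, -0.1]
gripper_width: 55.5
```

```bash
cat >> h.py <<'E'
from scipy.spatial.transform import Rotation as Ro
def delta(target,yaw):
    s=arm.sense();R=Ro.from_quat(s["orientation"],scalar_first=True).as_matrix()
    Rt=np.array([[np.cos(yaw),np.sin(yaw),0],[np.sin(yaw),-np.cos(yaw),0],[0,0,-1]])
    print("t",s["clock"],"pos",s["tool_pos"].round(1),"yaw",np.arctan2(R[1,0],R[0,0]).round(4),"w",s["gripper_width"].round(1),"F",s["wrist_force"].round(1),"M",s["wrist_torque"].round(2))
    print("tool shift",(R.T@(np.array(target)-s["tool_pos"])).round(1),"turn",Ro.from_matrix(R.T@Rt).as_rotvec().round(4),"q",s["qpos"].round(2))
E
python3 -c "
from h import *
delta([527.5,166.9,144],.181)"
```

```text
Traceback (most recent call last):
  File "h.py", line 23, in delta
    print("t",s["clock"],"pos",s["tool_pos"].round(1),"yaw",np.arctan2(R[1,0],R[0,0]).round(4),"w",s["gripper_width"].round(1),"F",s["wrist_force"].round(1),"M",s["wrist_torque"].round(2))
                                                                                                   ^^^^^^^^^^^^^^^^^^^^^^^^
AttributeError: 'float' object has no attribute 'round'
```

Emit:
jog_arm --targets '[[[30,49,0,0,0,0,100],[0,0,20,0,0,0,100],[0,0,20,0,0,0,100],[0,0,10,0,0,0,100],[0,0,0,0,0,0,100]]]'

```text
clock: 2.72
tool_pos: [527.4, 167.6, 179.5]
orientation: [0.0, 0.996, 0.091, -0.001]
wrist_force: [-0.1, -0.5, -0.8]
gripper_width: 55.4
```

```bash
sed -i 's/s\["gripper_width"\].round(1)/s["gripper_width"]/' h.py
python3 -c "
from h import *
delta([527.5,166.9,144],.181)
p,d=arm.snapshot('side'); i=p[180:380,180:400,::-1]
cv2.imwrite('pics/s1.png',cv2.resize(i,None,fx=3,fy=3,interpolation=cv2.INTER_CUBIC))"
```

```text
t 2.725 pos [527.4 167.6 179.5] yaw 0.1816 w 55.43604379005671 F [-0.1 -0.5 -0.8] M [-0.11  0.06 -0.04]
tool shift [-0.   0.7 35.5] turn [-0.0001  0.0013  0.0006] q [0.29 0.31 1.67 0.   1.16 0.11]
```

View pics/s1.png

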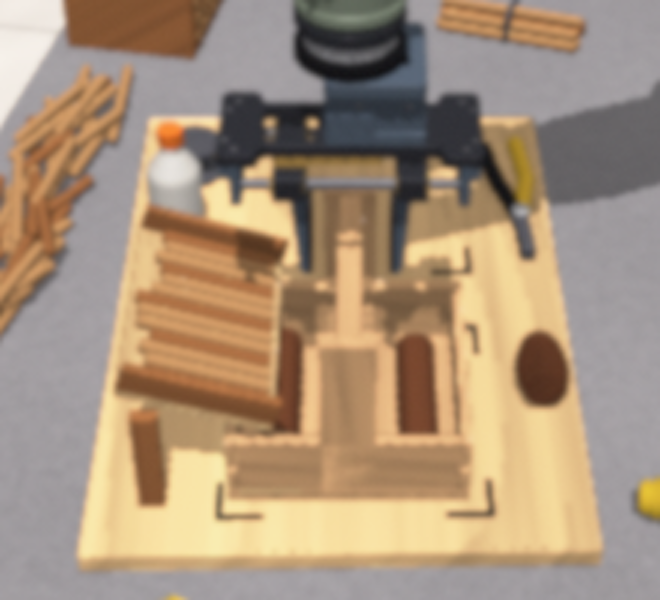

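Side view: the fingers straddle the bar (bar at column 348, fingers at 303 and 397), so I'll descend and grip.

Emit:
jog_arm --targets '[[[0,0,18,0,0,0,100],[0,0,17,0,0,0,100],[0,0,0,0,0,0,150],[0,0,0,0,0,0,220],[0,0,0,0,0,0,255],[0,0,0,0,0,0,255],[0,0,0,0,0,0,255],[0,0,0,0,0,0,255]]]' --force 40

```text
clock: 3.78
tool_pos: [528.7, 166.9, 145.5]
orientation: [-0.0, 0.996, 0.09, 0.001]
wrist_force: [-0.2, -0.6, 2.9]
gripper_width: 18.2
```

```bash
python3 -c "
from h import *
delta([575.5,-95.4,144],.193)"
```

```text
t 3.775 pos [528.7 166.9 145.5] yaw 0.1799 w 18.151816787339854 F [-0.2 -0.6  2.9] M [-0.05  0.05 -0.04]
tool shift [ -0.9 266.4   1.5] turn [-0.0003 -0.0012 -0.0131] q [0.28 0.34 1.72 0.   1.08 0.1 ]
```

Emit:
jog_arm --targets '[[[0,5,0,0,0,-0.003,255],[0,10,0,0,0,-0.003,255],[0,15,0,0,0,-0.003,255],[0,20,0,0,0,-0.004,255],[0,22,0,0,0,0,255],[0,22,0,0,0,0,255],[0,22,0,0,0,0,255],[0,22,0,0,0,0,255]]]'

```text
clock: 4.78
tool_pos: [554.7, 30.9, 145.5]
orientation: [-0.001, 0.995, 0.096, 0.0]
wrist_force: [0.1, 4.8, 4.3]
gripper_width: 18.0
```

```bash
python3 -c "
from h import *
delta([575.5,-95.4,145.5],.193)"
```

```text
t 4.775 pos [554.7  30.9 145.5] yaw 0.1927 w 17.98565377804359 F [0.1 4.8 4.3] M [0.38 0.15 0.02]
tool shift [-3.70e+00  1.28e+02 -1.00e-01] turn [-0.0014 -0.0011 -0.0003] q [ 0.03  0.34  1.71  0.    1.08 -0.16]
```

Emit:
jog_arm --targets '[[[-1,22,0,0,0,0,255],[-1,22,0,0,0,0,255],[-1,22,0,0,0,0,255],[-1,20,0,0,0,0,255],[0,15,0,0,0,0,255],[0,12,0,0,0,0,255],[0,7,0,0,0,0,255],[0,4,0,0,0,0,255]]]'

```text
clock: 5.78
tool_pos: [574.1, -91.2, 145.6]
orientation: [-0.001, 0.995, 0.096, 0.0]
wrist_force: [-1.5, 5.0, 5.8]
gripper_width: 17.8
```

```bash
python3 -c "
from h import *
delta([575.5,-95.4,145.5],.193)
p,d=arm.snapshot('top'); cv2.imwrite('pics/t2.png',cv2.resize(p[110:280,180:450,::-1],None,fx=2.9,fy=2.9,interpolation=cv2.INTER_CUBIC))
p,d=arm.snapshot('side'); cv2.imwrite('pics/s2.png',cv2.resize(p[190:380,190:410,::-1],None,fx=3,fy=3,interpolation=cv2.INTER_CUBIC))
"
```

```text
t 5.775 pos [574.1 -91.2 145.6] yaw 0.1923 w 17.7706174005295 F [-1.5  5.   5.8] M [ 0.53  0.14 -0.01]
tool shift [0.5 4.4 0.1] turn [-0.0014 -0.0006 -0.0007] q [-0.18  0.38  1.65  0.    1.11 -0.37]
```

View pics/t2.png

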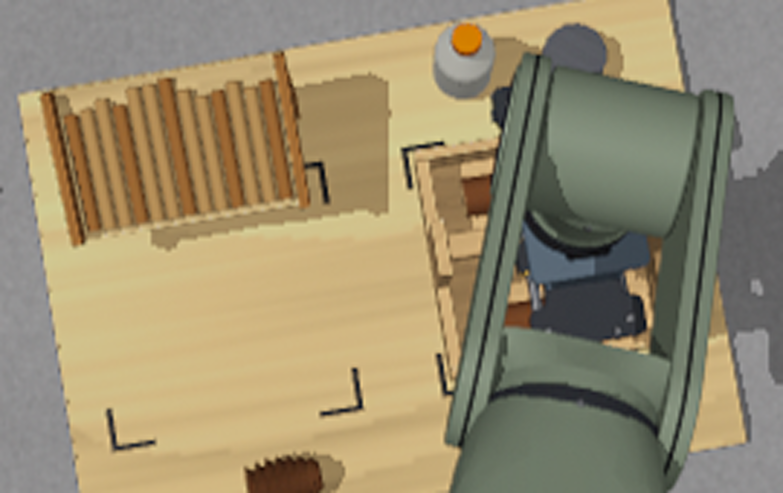

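View pics/s2.png

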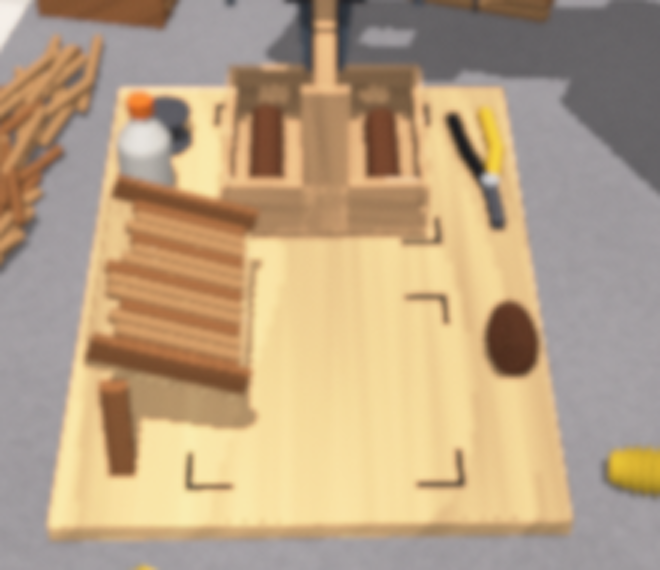

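The caddy stands nearly between the free marks with both logs visible inside. I'll make the last 4 mm, dwell, then measure.

Emit:
jog_arm --targets '[[[0,2,0,0,0,0,255],[0,2,0,0,0,0,255],[0,0,0,0,0,0,255],[0,0,0,0,0,0,255]]]'

```text
clock: 6.38
tool_pos: [574.9, -95.0, 145.5]
orientation: [-0.0, 0.995, 0.096, 0.0]
wrist_force: [-1.3, 4.0, 5.5]
gripper_width: 17.8
```

```bash
python3 - <<'E'
from h import *
delta([575.5,-95.4,145.5],.193)
ex=np.array([np.cos(.193),np.sin(.193)]);ey=np.array([-ex[1],ex[0]]);M=np.array([575.5,-95.4])
for n in("side","top"):
    p,d=arm.snapshot(n);W=cloud(n,d)
    x=(W[...,:2]-M)@ex;y=(W[...,:2]-M)@ey;z=W[...,2]
    m=(z>66)&(z<86)&(abs(x)<115)&(abs(y)<115)&(p.max(2)>100)
    q=np.c_[x[m],y[m]];print(n,"rim",m.sum(),np.percentile(q,[1,99],axis=0).round(1).tolist())
    for yy in(80,): 
        s=m&(y>75)&(y<100); print("near wall x",np.percentile(x[s],[1,99]).round(1),"y",np.percentile(y[s],[2,98]).round(1),"slope",np.polyfit(x[s],y[s],1)[0].round(3))
    s=(z>150)&(z<182)&(abs(x)<30)&(y>40)&(y<115); print("upright",s.sum(),np.percentile(x[s],[2,98]).round(1) if s.sum() else 0,np.percentile(y[s],[2,98]).round(1) if s.sum() else 0)
E
```

```text
t 6.375 pos [574.9 -95.  145.5] yaw 0.1928 w 17.807501362949576 F [-1.3  4.   5.5] M [ 0.46  0.06 -0.04]
tool shift [0.5 0.5 0. ] turn [-0.0009 -0.0005 -0.0002] q [-0.18  0.38  1.65  0.    1.11 -0.38]
side rim 947 [[-90.3, -88.7], [88.5, 93.3]]
near wall x [-90.1  87.1] y [77.2 93.3] slope -0.001
upright 240 [-19.7  17.3] [43.6 92.9]
top rim 424 [[-91.4, -82.1], [87.6, 91.7]]
near wall x [-88.   86.6] y [78.  91.7] slope -0.014
upright 216 [-21.9  15.7] [56.6 91.5]
```

The caddy is centred within about 3 mm and 0.015 rad. Now I'll lift it straight up.

Emit:
jog_arm --targets '[[[0,0,0,0,0,0,255],[0,0,-4,0,0,0,255],[0,0,-8,0,0,0,255],[0,0,-10,0,0,0,255],[0,0,-12,0,0,0,255],[0,0,-12,0,0,0,255],[0,0,-12,0,0,0,255],[0,0,-12,0,0,0,255]]]' --force 50

```text
clock: 7.48
tool_pos: [575.1, -95.1, 215.9]
orientation: [0.0, 0.995, 0.096, 0.0]
wrist_force: [-0.3, 0.2, -5.0]
gripper_width: 17.6
```

Emit:
jog_arm --targets '[[[0,0,-12,0,0,0,255],[0,0,-10,0,0,0,255],[0,0,-6,0,0,0,255],[0,0,-2,0,0,0,255],[0,0,0,0,0,0,255],[0,0,0,0,0,0,255],[0,0,0,0,0,0,255],[0,0,0,0,0,0,255]]]'

```text
clock: 8.48
tool_pos: [575.0, -95.1, 244.7]
orientation: [-0.0, 0.995, 0.096, -0.0]
wrist_force: [0.4, -0.4, -4.9]
gripper_width: 17.6
```

```bash
python3 - <<'E'
from h import *
delta([575.5,-95.4,245.5],.193)
ex=np.array([np.cos(.193),np.sin(.193)]);ey=np.array([-ex[1],ex[0]]);M=np.array([575.5,-95.4])
p,d=arm.snapshot("side");W=cloud("side",d)
x=(W[...,:2]-M)@ex;y=(W[...,:2]-M)@ey;z=W[...,2]
m=(z>168)&(z<188)&(abs(x)<100)&(y>75)&(y<100)&(p.max(2)>100)
print(m.sum(),np.percentile(x[m],[1,99]).round(1),np.percentile(y[m],[2,98]).round(1))
s=(abs(x)<110)&(abs(y)<110)&(z>140)&(z<190)&(p.max(2)>100)
for a,b in((-95,-60),(-20,20),(60,90)):
    k=s&(x>a)&(x<b)&(y>78)&(y<98); print("rim z near",np.percentile(z[k],[50,95]).round(1))
k=s&(x<-78)
for a,b in((-95,-50),(50,95)):
    kk=k&(y>a)&(y<b); print("rim z front",kk.sum(),np.percentile(z[kk],95).round(1))
cv2.imwrite('pics/s3.png',p[:,:,::-1])
E
```

```text
t 8.475 pos [575.  -95.1 244.7] yaw 0.193 w 17.59159372875575 F [ 0.4 -0.4 -4.9] M [-0.06  0.04 -0.03]
tool shift [ 0.5  0.3 -0.8] turn [-0.0002  0.0003 -0.    ] q [-0.18  0.32  1.49  0.    1.33 -0.38]
417 [-88.5  87.9] [78.4 92.7]
rim z near [162.7 179.1]
rim z near [165.3 187.9]
rim z near [163.8 179.2]
rim z front 51 179.8
rim z front 99 179.5
```

View pics/s3.png

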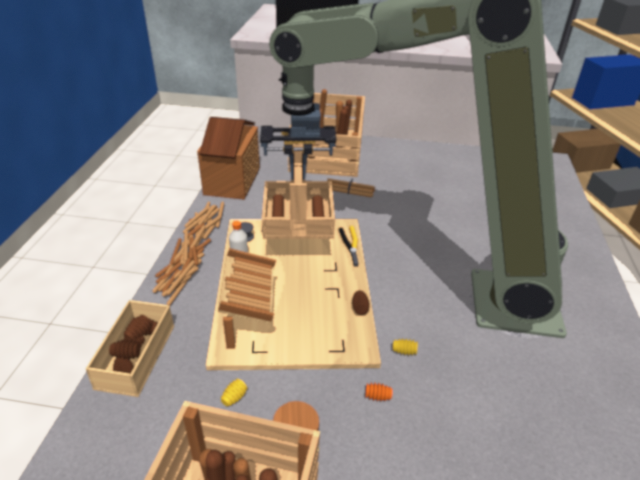

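The caddy is held up and level (rim about 179 mm all round, roughly 100 mm clear). Both logs are inside at (279,205) and (317,206), and the bystanders are where they were. I'm handing in.

```bash
python3 -c "
from cell import arm
print(arm.close_job())"
```

```text
the job is handed in; nothing more can be done
None
```

I slid the caddy along the board to the free marked place without lifting it, let it stand there for over 0.2 s, then lifted it straight up by its bar. I handed the job in while holding it there; no verdict was reported.

- **Placing:** before the lift, the caddy stood within about 3 mm and 0.015 rad of the centre of the four corner marks.
- **Hold:** it is about 100 mm clear of the board. The rim measured 179–180 mm high on both visible sides, so it is level, and the arm was still at the last reading.
- **Grip:** the fingers hold the bar at 17.6 mm with 50 N. The wrist carries about 5 N, a little lighter than I expected.
- **Load:** both logs were visible inside. The cone was hidden behind the upright and bar in the last side view, so I did not confirm it directly.
- **Surroundings:** by eye, nothing else had moved; I did not measure it, and the arm hid the secateurs in the close top view.
- **Disagreements:** the two cameras differed by about 2 mm on the bar's position, and by 0.013 rad on the caddy's angle at the mark. Both were within what I allowed for.

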